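# Set the scale models on their display plinths

### The job

Get the four models ready for the club display: stand the tank, the jeep, the boat and the aeroplane each on the round plinth that carries its own outline, upright, covering the outline and with the nose pointing to the brass plate. Set them down gently, do not drop or tip them over, and leave the two paint jars standing where they are.

Things in the scene. Friction and masses are not known exactly. Their poses are not given: they have to be found in the camera images.
- tank: Loose olive model tank, black tracks: 88 long, 50 wide over the tracks, whose flat sides are 22 high (grip there), hull top 26, turret 32 wide up to 40, gun to 54 ahead at height 31; 160 g nominal. mm, heights above underside. Origin: underside, mid-width, under the grip place, near the centre of mass; x to the nose, y left, z up. Starts upright on the table, nose within 35 deg of +x (away from robot).
- jeep: Loose sand-coloured open model jeep: 44 behind to 39 ahead, 36 wide, flat sides 8 to 22 high (grip there), screen to 35; wheels stick out 4 each side, 18 to 36 before and behind the origin, fingers go between; 100 g nominal. mm, heights above underside. Origin: underside, mid-width, under the grip place, near the centre of mass; x to the nose, y left, z up. Starts upright on the table, nose within 35 deg of +x (away from robot).
- boat: Loose grey model boat, white deckhouse: 48 behind to 54 ahead (pointed bow), 30 wide with flat sides 24 high (grip there), deckhouse 18 wide up to 42; 130 g nominal. mm, heights above underside. Origin: underside, mid-width, under the grip place, near the centre of mass; x to the nose, y left, z up. Starts upright on the table, nose within 35 deg of +x (away from robot).
- plane: Loose light-blue model plane on wheels: 50 behind to 45 ahead; wing 104 across, 9 behind to 21 ahead, top at 16: keep fingertips above it; grip fuselage, 20 wide, flat sides to 36; fin to 48; 90 g nominal. mm, heights above underside. Origin: underside, mid-width, under the grip place, near the centre of mass; x to the nose, y left, z up. Starts upright on the table, nose within 35 deg of +x (away from robot).
- plinth_tank: Fixed wooden disc, 132 mm diameter, flat cream top 13 mm high with the life-size dark outline of a tank (two track bands, barrel forward); blank brass plate at the edge, ahead of its nose. Origin: centre of underside; x to the plate (nose direction), z up. The outline is off-centre: a model right on it has its origin at x -14, y 0, z 13 mm in this frame, axes parallel. Yaw within 46 deg.
- plinth_jeep: Fixed wooden disc, 132 mm diameter, flat cream top 13 mm high with the life-size dark outline of a jeep (rectangle with four wheels sticking out); blank brass plate at the edge, ahead of its nose. Origin: centre of underside; x to the plate (nose direction), z up. The outline is off-centre: a model right on it has its origin at x -14, y 0, z 13 mm in this frame, axes parallel. Yaw within 46 deg.
- plinth_boat: Fixed wooden disc, 132 mm diameter, flat cream top 13 mm high with the life-size dark outline of a boat (plain, pointed bow); blank brass plate at the edge, ahead of its nose. Origin: centre of underside; x to the plate (nose direction), z up. The outline is off-centre: a model right on it has its origin at x -14, y 0, z 13 mm in this frame, axes parallel. Yaw within 46 deg.
- plinth_plane: Fixed wooden disc, 132 mm diameter, flat cream top 13 mm high with the life-size dark outline of an aeroplane (cross of wing and fuselage, small tailplane); blank brass plate at the edge, ahead of its nose. Origin: centre of underside; x to the plate (nose direction), z up. The outline is off-centre: a model right on it has its origin at x -14, y 0, z 13 mm in this frame, axes parallel. Yaw within 46 deg.
- jar_yellow: Loose closed glass paint jar with a yellow cap, 28 mm diameter (cap 29), 32 mm high, standing among the models and plinths. Origin: centre of its underside, z up. Not to be disturbed. (A loose steel bench weight, 26 mm diameter, 24 high, stands among the things too.)
- jar_green: Loose closed glass paint jar with a green cap, 28 mm diameter (cap 29), 32 mm high, standing among the models and plinths. Origin: centre of its underside, z up. Not to be disturbed. (A loose steel bench weight, 26 mm diameter, 24 high, stands among the things too.)
Not all that is in view belongs to the job. Of the things that look like the boat, take the one that is farthest to the robot's left at the start.

How it is judged:
At the end, for the whole second after the job is handed in: Each model stands still and upright (0.1 rad) on top of the plinth with its outline, origin within 11 mm of its place along and across, turned within 0.2 rad of the outline, nose to the brass plate; both paint jars upright and within 20 mm of their starts (x of tank in the frame of plinth_tank between -0.025 and -0.003 m and y of tank in the frame of plinth_tank between -0.011 and 0.011 m and z of tank in the frame of plinth_tank between 0.009 and 0.017 m and x of plinth_tank in the frame of tank above 0 m and angle between the x axis of tank and the x axis of plinth_tank, either way round below 0.2 rad and angle between each of tank, jeep, boat, plane's own z axis and vertical below 0.1 rad and linear speed of each of tank, jeep, boat, plane below 0.02 m/s and angular speed of each of tank, jeep, boat, plane below 0.2 rad/s and x of jeep in the frame of plinth_jeep between -0.025 and -0.003 m and y of jeep in the frame of plinth_jeep between -0.011 and 0.011 m and z of jeep in the frame of plinth_jeep between 0.009 and 0.017 m and x of plinth_jeep in the frame of jeep above 0 m and angle between the x axis of jeep and the x axis of plinth_jeep, either way round below 0.2 rad and x of boat in the frame of plinth_boat between -0.025 and -0.003 m and y of boat in the frame of plinth_boat between -0.011 and 0.011 m and z of boat in the frame of plinth_boat between 0.009 and 0.017 m and x of plinth_boat in the frame of boat above 0 m and angle between the x axis of boat and the x axis of plinth_boat, either way round below 0.2 rad and x of plane in the frame of plinth_plane between -0.025 and -0.003 m and y of plane in the frame of plinth_plane between -0.011 and 0.011 m and z of plane in the frame of plinth_plane between 0.009 and 0.017 m and x of plinth_plane in the frame of plane above 0 m and angle between the x axis of plane and the x axis of plinth_plane, either way round below 0.2 rad and distance of each of jar_yellow, jar_green from where it was at the start of the episode below 0.02 m and angle between each of jar_yellow, jar_green's own z axis and vertical below 0.2 rad); the robot touches nothing.
It fails at once if a model is dropped or thrown: faster than 0.7 m/s while its underside is within 50 mm of the table (a fall of about 25 mm) ((height (world z) of tank below 0.05 m and linear speed of tank above 0.7 m/s) or (height (world z) of jeep below 0.05 m and linear speed of jeep above 0.7 m/s) or (height (world z) of boat below 0.05 m and linear speed of boat above 0.7 m/s) or (height (world z) of plane below 0.05 m and linear speed of plane above 0.7 m/s)).
It fails at once if a model is tipped by more than about 45 degrees (angle between any of tank, jeep, boat, plane's own z axis and vertical above 0.8 rad).
It fails at once if a paint jar is moved by more than 20 mm or tipped over 0.3 rad ((distance of jar_yellow from where it was at the start of the episode above 0.02 m or angle between jar_yellow's own z axis and vertical above 0.3 rad) or (distance of jar_green from where it was at the start of the episode above 0.02 m or angle between jar_green's own z axis and vertical above 0.3 rad)).
It also fails if it takes over 118 s, if anything falls off the work surface, if the arm or the gripper's body presses on something with over 40 N, if the wrist force passes 120 N, or if a joint passes its speed limit or range.

### The arm

A 6-joint arm with a two-finger parallel gripper is mounted at the origin on the work surface. World frame = base frame: x ahead of the robot, y to its left, z up, the work surface at z = 0. Lengths are in m, angles in rad, forces in N, time in s.
With the tool pointing down it reaches from about 0.2 to 0.875 m from the base axis. Payload 3.4 kg.
Tool frame: the origin (TCP) lies on the centre line of the jaws, within the pads' length; the fingertips stand 14 mm ahead of it and the grasp point (between the pads) lies 5 mm behind it; z points along the fingers, y is the line along which they close (so a half turn about z gives the same grasp; the last joint's range is limited). The gripper opens to 94 mm and grips with 3 to 60 N. Pads are 16 mm wide; open, the fingers measure 119 mm over their backs; the gripper's body (75 mm by 177 mm) begins 78 mm behind the grasp point.
Start: joints at [1.011, 0.276, 1.505, -0, 1.361, -0.121], TCP at [0.244, 0.521, 0.219] pointing down, gripper open.
Joint ranges: [-2.89, 2.89], [-0.75, 2.08], [0.22, 2.7], [-1.18, 4.32], [0.11, 2.71], [-2.7, 2.7]. Speed limits (rad/s): [2.57, 2.57, 3.14, 3.14, 3.14, 3.14].

### API

Orientations are given as a unit quaternion [w, x, y, z].
In Python, from plant import ctrl gives the robot as it stands. Calls block until the motion is done:
- ctrl.reach(position, orientation): joint-space move of the TCP to a pose.
- ctrl.movel(position, rotation=None, max_speed=0.15, force_limit=None): straight line of the TCP; rotation=None keeps the orientation; max_speed is the mean speed in m/s. With force_limit (N) it stops when the force on the tool has changed by that much, and returns True; else False.
- ctrl.move_joints(angles): joint-space move.
- ctrl.grip(opening, f_grip=None): finger opening in m; f_grip is the grip in N (None keeps the last); returns when the fingers have stopped.
- ctrl.hold(seconds).
- ctrl.inverse_kinematics(position, orientation): joint angles nearest the present ones, or None.
- ctrl.read_state(): the state.
- ctrl.read_camera(name): name is "scene" or "top" or "wrist"; returns the picture (480x640x3 uint8, blue, green, red); there is no depth.
- ctrl.calibration(name): a dict with "intrinsics" (3x3 intrinsics, pixels), "xyz" and "orientation" of the camera in the world. Camera axes: x right, y up, looking along -z (the intrinsics and any distortion apply to the point x, -y, -z); pixel columns grow to the right and rows downward; lengths in m; the calibration is good to about 2 mm. A picture is of the moment at which its call begins: read the wrist's pose just before it. calibration takes no time and is no camera call; for the wrist camera it gives the pose at the moment of the call.
A pose or a line that the arm cannot do raises ctrl.PlanningError and nothing moves.
- ctrl.job_done(): hands the job in; it is judged then, once.
The state is a dict: "time_s": time; "q": joint angles; "joint_velocities": joint speeds; "tau": joint torques, N m; "ee_pos": TCP position; "eef_rot": TCP orientation; "contact_force": force on the tool from outside, world axes, zero at the start; "torque": the same for the moment, N m; "finger_gap": finger opening in m; "grasp_force": force on a finger pad.
Only numpy, scipy, OpenCV 4.12 (cv2) and the standard library are available. Lean on these libraries where they do the work, as an engineer would, in place of code of your own. Each camera call takes 0.05 s, during which the arm holds its last target. There are 200 camera calls.

## Working session

There is one attempt and no reset: what is moved stays moved. The work goes in short steps, each a Python script; the robot and the scene stay as the last script left them, time stands still between calls to the robot, and variables do not carry over. Pictures are saved under pics/ and viewed, at most 14 in all, crops included, and the job is handed in when it is done.

```bash
mkdir -p pics; ls
python3 - <<'E'
from plant import ctrl
import cv2
for n in ["scene","top"]:
    cv2.imwrite(f"pics/{n}0.png",ctrl.read_camera(n)); print(n,ctrl.calibration(n))
print(ctrl.calibration("wrist")); print(ctrl.read_state())
E
```

```text
pics
scene {'intrinsics': array([[465.85876613,   0.        , 320.93085629],
       [  0.        , 465.85876613, 241.66811309],
       [  0.        ,   0.        ,   1.        ]]), 'xyz': array([1.20064605, 0.00293959, 0.60720455]), 'orientation': array([0.60891553, 0.30505361, 0.33076843, 0.65326596])}
top {'intrinsics': array([[515.95020925,   0.        , 323.98677692],
       [  0.        , 515.95020925, 239.99610407],
       [  0.        ,   0.        ,   1.        ]]), 'xyz': array([ 0.24991352, -0.04588891,  1.33708375]), 'orientation': array([ 0.71072213,  0.05542728, -0.06249587, -0.69849562])}
{'intrinsics': array([[369.81014112,   0.        , 318.68123891],
       [  0.        , 369.81014112, 235.67319695],
       [  0.        ,   0.        ,   1.        ]]), 'xyz': array([0.17703238, 0.55208852, 0.38473681]), 'orientation': array([ 0.83653817, -0.10956644, -0.06816829,  0.53249616])}
{'time_s': 0.1, 'q': array([ 1.01095957e+00,  2.76502793e-01,  1.50598104e+00, -3.09088496e-05,
        1.36070786e+00, -1.21012713e-01]), 'joint_velocities': array([-9.11373707e-05, -1.42690185e-03, -3.91023661e-03,  3.24804129e-04,
        2.61533782e-03,  9.08712375e-04]), 'tau': array([ 1.02850110e-03, -4.05453408e+01, -2.37779814e+01,  7.04616797e-02,
        2.99340149e-02, -6.32242632e-05]), 'ee_pos': array([0.24406675, 0.52009733, 0.21871791]), 'eef_rot': array([-2.52704982e-04,  2.17652552e-01,  9.76025987e-01, -7.58683798e-04]), 'contact_force': array([ 0.06117545,  0.17382743, -0.32681204]), 'torque': array([0.02007393, 0.03596534, 0.03730572]), 'grasp_force': 0.0, 'finger_gap': 0.09407288708418585}
```

View pics/top0.png

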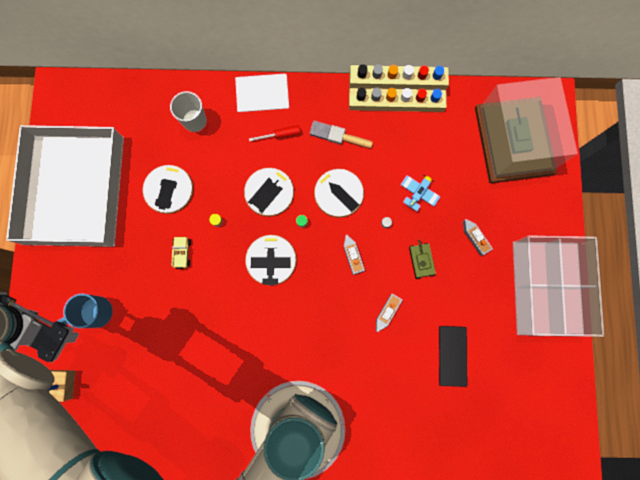

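View pics/scene0.png

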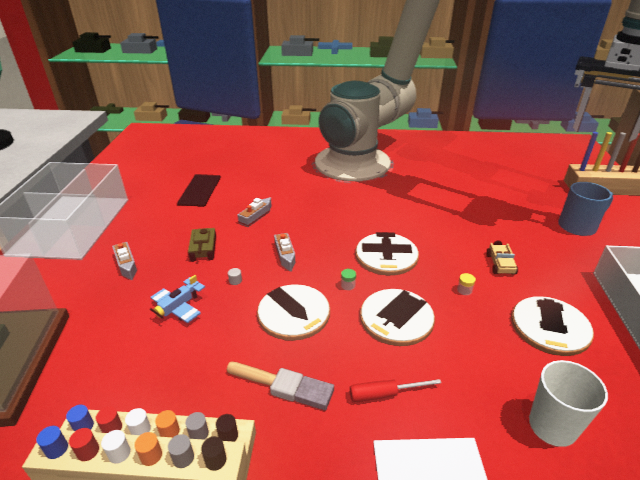

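The top view shows the target boat as the left-most one at (354,255), with jeep (181,252), tank (423,259) and plane (420,193). The plinths are jeep (167,189), tank (269,192), boat (339,192) and plane (270,261). The jars are at (215,220) and (302,220), and the steel weight is at (387,222).

```bash
cat > h.py <<'E'
import numpy as np, cv2
from scipy.spatial.transform import Rotation as R
def rot(q): return R.from_quat(q,scalar_first=True)
def cast(cal,px,z):
    """pixels (n,2) -> world xy on plane z"""
    px=np.atleast_2d(np.asarray(px,float)); K=cal["intrinsics"]
    d=np.c_[(px[:,0]-K[0,2])/K[0,0],-(px[:,1]-K[1,2])/K[1,1],-np.ones(len(px))]
    d=rot(cal["orientation"]).apply(d); o=cal["xyz"]
    return (o+d*((z-o[2])/d[:,2])[:,None])[:,:2]
def proj(cal,p):
    p=rot(cal["orientation"]).inv().apply(np.atleast_2d(p)-cal["xyz"]); K=cal["intrinsics"]
    return np.c_[K[0,0]*p[:,0]/-p[:,2]+K[0,2],K[1,1]*p[:,1]/p[:,2]+K[1,2]]
def down(yaw):
    """tool pointing down, closing line (tool y) square to a model with heading yaw"""
    return (R.from_euler('z',yaw)*R.from_euler('x',np.pi)).as_quat(scalar_first=True)
E
python3 - <<'E'
from h import *; from plant import ctrl
c=ctrl.calibration("top")
d=dict(jeep=(181,252),boat=(354,255),tank=(423,259),plane=(420,193),weight=(387,222),jy=(215,220),jg=(302,220),Pj=(167,189),Pt=(269,192),Pb=(339,192),Pp=(270,261))
for k,v in d.items(): print(k,cast(c,v,.02).round(3))
w=ctrl.calibration("wrist");s=ctrl.read_state()
E_=rot(s["eef_rot"])
print("cam in tool",E_.inv().apply(w["xyz"]-s["ee_pos"]),(E_.inv()*rot(w["orientation"])).as_matrix().round(2))
for x,y in [(.4,.3),(.4,.1),(.4,-.1),(.55,-.2),(.45,.4)]:
  for z in (.25,.3,.35,.02):
    print(x,y,z,[None if (q:=ctrl.inverse_kinematics([x,y,z],down(a))) is None else float(q[5].round(2)) for a in (-.8,0,.8)])
E
```

```text
jeep [[0.434 0.31 ]]
boat [[ 0.434 -0.135]]
tank [[ 0.427 -0.313]]
plane [[ 0.602 -0.308]]
weight [[ 0.523 -0.221]]
jy [[0.52  0.227]]
jg [[0.524 0.001]]
Pj [[0.6   0.357]]
Pt [[0.597 0.089]]
Pb [[ 0.601 -0.095]]
Pp [[0.415 0.08 ]]
cam in tool [ 0.07430232  0.0002152  -0.16600735] [[ 0.    0.97  0.26]
 [ 1.   -0.    0.  ]
 [ 0.    0.26 -0.97]]
0.4 0.3 0.25 [None, 2.08, 1.28]
0.4 0.3 0.3 [None, 2.08, 1.28]
0.4 0.3 0.35 [None, 2.08, 1.28]
0.4 0.3 0.02 [None, 2.08, 1.28]
0.4 0.1 0.25 [2.45, 1.65, 0.85]
0.4 0.1 0.3 [2.45, 1.65, 0.85]
0.4 0.1 0.35 [2.45, 1.65, 0.85]
0.4 0.1 0.02 [2.45, 1.65, 0.85]
0.4 -0.1 0.25 [1.96, 1.16, 0.36]
0.4 -0.1 0.3 [1.96, 1.16, 0.36]
0.4 -0.1 0.35 [1.96, 1.16, 0.36]
0.4 -0.1 0.02 [1.96, 1.16, 0.36]
0.55 -0.2 0.25 [1.9, 1.1, 0.3]
0.55 -0.2 0.3 [1.9, 1.1, 0.3]
0.55 -0.2 0.35 [1.9, 1.1, 0.3]
0.55 -0.2 0.02 [1.9, 1.1, 0.3]
0.45 0.4 0.25 [None, 2.18, 1.38]
0.45 0.4 0.3 [None, 2.18, 1.38]
0.45 0.4 0.35 [None, 2.18, 1.38]
0.45 0.4 0.02 [None, 2.18, 1.38]
```

Run:
```python
from h import *; from plant import ctrl; import pickle
V=[]
for i,y in enumerate([.22,-.2]):
    ctrl.reach([.53,y,.24],down(0)); ctrl.hold(.2)
    cal=ctrl.calibration("wrist"); im=ctrl.read_camera("wrist")
    V.append((cal,im)); cv2.imwrite(f"pics/w{i}.png",im)
pickle.dump(V,open("views.pkl","wb")); print(ctrl.read_state()["time_s"])
```

```text
3.8667
```

View pics/w0.png

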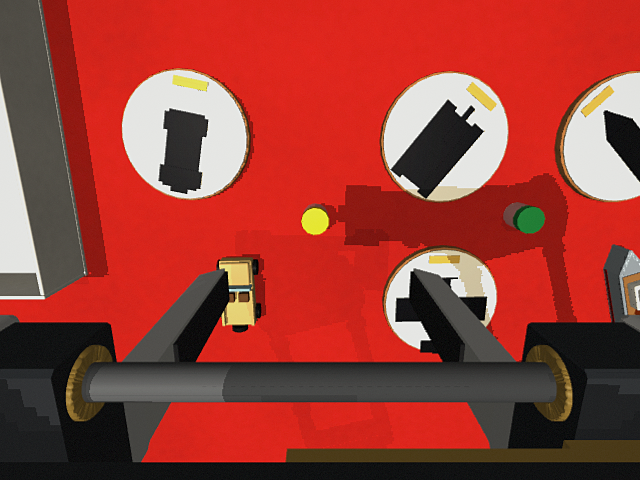

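View pics/w1.png

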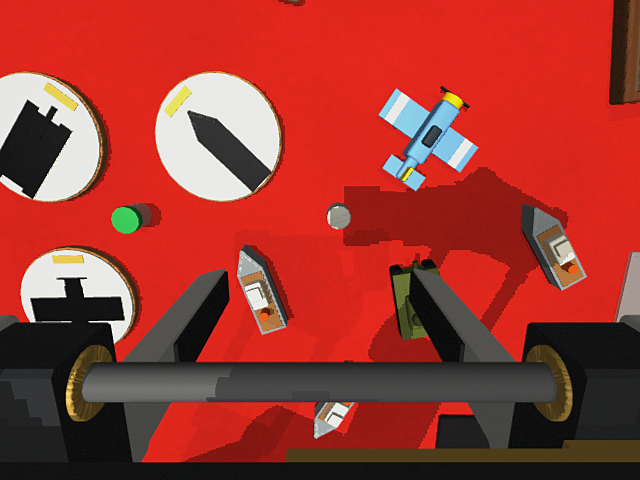

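View w0 shows the jeep plinth (185,135), tank plinth (445,135), jars (315,221) and (530,220) and the jeep (240,293), whose left edge touches the finger. View w1 shows the boat plinth (218,137), plane (430,138) and boat (263,290), while the tank is half hidden at (410,300). Next I'll take two views from further back.

Run:
```python
from h import *; from plant import ctrl; import pickle
V=pickle.load(open("views.pkl","rb"))
for i,y in enumerate([-.24,.2]):
    ctrl.reach([.33,y,.24],down(0)); ctrl.hold(.2)
    cal=ctrl.calibration("wrist"); im=ctrl.read_camera("wrist")
    V.append((cal,im)); cv2.imwrite(f"pics/w{i+2}.png",im)
pickle.dump(V,open("views.pkl","wb")); print(ctrl.read_state()["time_s"])
cv2.imwrite("pics/v.png",np.hstack([cv2.resize(V[i][1][:300],(400,188)) for i in (2,3)]))
# plinths: (view, rough centre)
for n,v,p in [("tank",0,(.597,.089)),("jeep",0,(.6,.357)),("boat",1,(.601,-.095)),("plane",3,(.415,.08))]:
    cal,im=V[v]; hsv=cv2.cvtColor(im,cv2.COLOR_BGR2HSV)
    c=proj(cal,[[*p,.013]])[0]; roi=np.zeros(im.shape[:2],np.uint8); cv2.circle(roi,tuple(map(int,c)),85,255,-1)
    m=cv2.inRange(hsv,(0,0,90),(180,60,255))&roi
    k=np.ones((3,3),np.uint8)
    cs,_=cv2.findContours(cv2.morphologyEx(m,cv2.MORPH_OPEN,k),cv2.RETR_EXTERNAL,cv2.CHAIN_APPROX_NONE)
    pts=np.vstack([a[:,0] for a in cs if cv2.contourArea(a)>200])
    w=cast(cal,pts,.013).astype(np.float32); o,r=cv2.minEnclosingCircle(w*1000)
    b=cv2.inRange(hsv,(20,100,120),(32,255,255))&roi
    ys,xs=np.nonzero(cv2.morphologyEx(b,cv2.MORPH_OPEN,k)); q=cast(cal,[[xs.mean(),ys.mean()]],.014)[0]*1000
    d=q-o; print(n,np.round(o,1),"r",round(r,1),"plate d",np.hypot(*d).round(1),"n",len(xs),"yaw",np.arctan2(d[1],d[0]).round(3))
```

```text
6.8167
tank [602.7  90.4] r 63.7 plate d 52.3 n 320 yaw -0.651
jeep [604.6 358.4] r 63.8 plate d 52.5 n 321 yaw -0.193
boat [602.8 -94.9] r 63.7 plate d 52.6 n 305 yaw 0.791
plane [420.9  79.6] r 63.8 plate d 52.8 n 327 yaw 0.013
```

View pics/v.png

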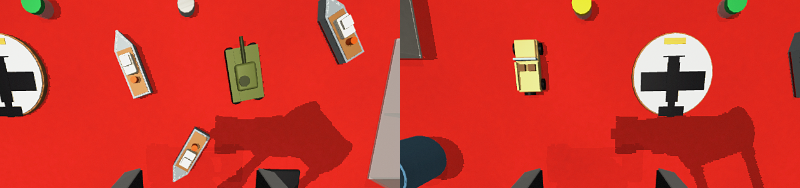

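Plinths are measured well (radius about 64 mm each). In the new views the boat, tank and jeep are all unobstructed; now I'll find the model poses.

Run:
```python
from h import *; import pickle
V=pickle.load(open("views.pkl","rb")); k3=np.ones((3,3),np.uint8)
print([v[0]["xyz"].round(3) for v in V])
def seg(v,p,lo,hi,rad=75,op=3):
    cal,im=V[v]; hsv=cv2.cvtColor(im,cv2.COLOR_BGR2HSV)
    c=proj(cal,[[*p,.02]])[0]; roi=np.zeros(im.shape[:2],np.uint8); cv2.circle(roi,tuple(map(int,c)),rad,255,-1)
    return cv2.morphologyEx(cv2.inRange(hsv,lo,hi)&roi,cv2.MORPH_OPEN,np.ones((op,op),np.uint8))
def rect(n,v,m,z,off):
    cal=V[v][0]; cs,_=cv2.findContours(m,cv2.RETR_EXTERNAL,cv2.CHAIN_APPROX_NONE)
    w=cast(cal,np.vstack([c[:,0] for c in cs if cv2.contourArea(c)>60]),z).astype(np.float32)*1000
    c,s,a=cv2.minAreaRect(w); B=cv2.boxPoints((c,s,a)); e=[B[1]-B[0],B[2]-B[1]]; e=max(e,key=np.linalg.norm)
    e=e*np.sign(e[0]); y=np.arctan2(e[1],e[0]); u=np.array([np.cos(y),np.sin(y)])
    print(n,"view",v,"origin",np.round(np.array(c)-off*u,1),"size",np.round(s,1),"yaw",round(float(y),3))
for op in (3,9): rect(f"tank op{op}",2,seg(2,(.43,-.313),(22,60,40),(50,255,255),op=op),.026,0)
rect("jeep",3,seg(3,(.434,.31),(16,40,60),(35,255,255),55),.022,-2.5)
for v in (1,2): rect("boat",v,seg(v,(.434,-.135),(12,0,60),(165,255,255),70,2)|seg(v,(.434,-.135),(0,0,60),(180,90,255),70,2),.024,3)
cal=V[1][0]; m=seg(1,(.602,-.308),(0,0,150),(180,40,255),75,2)
n,l,st,ce=cv2.connectedComponentsWithStats(m)
print("white",[(s[4],c.round(1)) for s,c in zip(st[1:],ce[1:])])
i=np.argsort(st[1:,4])[-2:]+1; w=cast(cal,ce[i],.016)*1000; d=w[np.argmax(w[:,1])]-w[np.argmin(w[:,1])]
y=np.arctan2(-d[0],d[1]); print("plane",(w.mean(0)-6*np.array([np.cos(y),np.sin(y)])).round(1),"span",np.hypot(*d).round(1),"yaw",y.round(3))
b=seg(1,(.602,-.308),(85,40,60),(130,255,255),85); rect("plane all",1,b|m,.016,0)
```

```text
[array([0.604, 0.221, 0.406]), array([ 0.605, -0.199,  0.406]), array([ 0.406, -0.24 ,  0.406]), array([0.405, 0.2  , 0.406])]
tank op3 view 2 origin [ 431.5 -310.2] size [95.4 50. ] yaw 0.196
tank op9 view 2 origin [ 424.5 -311.6] size [80.9 50. ] yaw 0.195
jeep view 3 origin [437.2 311.8] size [78.1 40.3] yaw 0.002
boat view 1 origin [ 424.6 -104.7] size [101.8  93. ] yaw 0.34
boat view 2 origin [ 435.1 -133.8] size [102.5  30.9] yaw 0.333
white [(np.int32(319), array([397.6, 109. ])), (np.int32(286), array([460.5, 154. ]))]
plane [ 605.7 -308.3] span 80.4 yaw -0.577
plane all view 1 origin [ 602.3 -304.2] size [104.3  88.9] yaw 0.995
```

```bash
cat > pp.py <<'E'
from h import *; from plant import ctrl
#        pick x,y,yaw          tcp z  open  plinth x,y,yaw
M=dict(jeep=((.4372,.3138,.002),.018,.060,(.6046,.3584,-.193),.036),
       tank=((.4246,-.3116,.195),.019,.076,(.6027,.0904,-.651),.050),
       boat=((.4351,-.1338,.333),.019,.056,(.6028,-.0949,.791),.030),
       plane=((.6057,-.3083,-.577),.033,.046,(.4209,.0796,.013),.020))
UP=.14
def move(n):
    (x,y,a),z,op,(px,py,pa),w=M[n]
    ctrl.grip(op); ctrl.reach([x,y,UP],down(a))
    hit=ctrl.movel([x,y,z],max_speed=.12,force_limit=10)
    ctrl.grip(max(w-.012,0),f_grip=20); s=ctrl.read_state()
    print(n,"hit",hit,"gap",round(s["finger_gap"],4),"F",round(s["grasp_force"],1),"z",s["ee_pos"][2].round(4))
    if s["finger_gap"]<w-.006 or s["finger_gap"]>w+.008 or hit: raise SystemExit("bad grasp")
    ctrl.movel([x,y,UP],max_speed=.12)
    if ctrl.read_state()["finger_gap"]<w-.006: raise SystemExit("lost")
    gx,gy=px-.014*np.cos(pa),py-.014*np.sin(pa)
    ctrl.reach([gx,gy,UP],down(pa)); ctrl.hold(.2)
    ctrl.movel([gx,gy,z+.023],max_speed=.12)
    hit=ctrl.movel([gx,gy,z+.0125],max_speed=.02,force_limit=4); s=ctrl.read_state()
    dz=s["ee_pos"][2]-z-.013; print("  set: hit",hit,"dz",dz.round(4),"F",s["contact_force"].round(1),"gap",s["finger_gap"].round(4))
    if dz>.003: raise SystemExit("stopped high")
    ctrl.grip(op); ctrl.movel([gx,gy,UP],max_speed=.15); print("  t",ctrl.read_state()["time_s"])
E
python3 - <<'E'
from pp import *
move("jeep")
E
```

```text
jeep hit False gap 0.0357 F 20.0 z 0.0183Traceback (most recent call last):
  File "<stdin>", line 2, in <module>
  File "pp.py", line 21, in move
    dz=s["ee_pos"][2]-z-.013; print("  set: hit",hit,"dz",dz.round(4),"F",s["contact_force"].round(1),"gap",s["finger_gap"].round(4))
                                                                                                            ^^^^^^^^^^^^^^^^^^^^^
AttributeError: 'float' object has no attribute 'round'
```

```bash
sed -i 's/s\["finger_gap"\].round(4))/round(s["finger_gap"],4))/' pp.py
python3 - <<'E'
from pp import *
s=ctrl.read_state(); print(s["ee_pos"],s["contact_force"],s["finger_gap"],s["time_s"])
if s["ee_pos"][2]<.033:
    ctrl.grip(.06); ctrl.movel([*s["ee_pos"][:2],UP],max_speed=.15)
    cal=ctrl.calibration("wrist"); im=ctrl.read_camera("wrist"); cv2.imwrite("pics/j.png",im[:,:,:])
    move("tank")
E
```

```text
[0.59079828 0.36104161 0.03127874] [0.11903821 0.05150057 4.02833762] 0.03587169143280795 13.475
tank hit False gap 0.0496 F 20.0 z 0.0193
  set: hit True dz 0.0003 F [0.5 0.2 4.2] gap 0.0501
  t 25.5417
```

Run:
```python
from pp import *
move("boat"); move("plane")
ctrl.reach([.33,-.2,.24],down(0)); ctrl.hold(.3)
im=ctrl.read_camera("top"); cv2.imwrite("pics/top1.png",cv2.resize(im[120:330,100:480],None,fx=2,fy=2,interpolation=cv2.INTER_CUBIC))
```

```text
boat hit False gap 0.03 F 20.0 z 0.0193
  set: hit True dz 0.0003 F [-0.3  0.7  4.1] gap 0.0296
  t 34.075
plane hit False gap 0.0198 F 20.0 z 0.0335
  set: hit True dz 0.0004 F [0.1 0.6 4.3] gap 0.0198
  t 42.6333
```

View pics/top1.png

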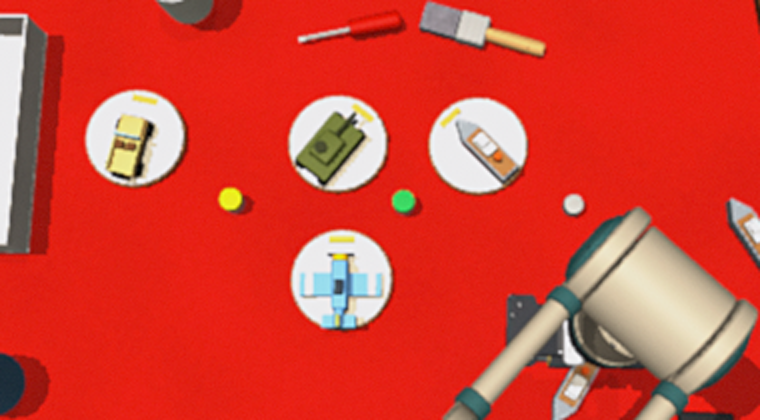

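All four models stand on their own plinths with noses to the plates, and the jars have not moved. One closer check of the fit.

Run:
```python
from pp import *
ctrl.reach([.40,.0,.26],down(0)); ctrl.hold(.2); a=ctrl.read_camera("wrist")
ctrl.reach([.40,.25,.26],down(0)); ctrl.hold(.2); b=ctrl.read_camera("wrist")
cv2.imwrite("pics/c.png",np.vstack([a[:290],b[:290]]))
print(ctrl.read_state()["time_s"])
```

```text
46.5
```

View pics/c.png

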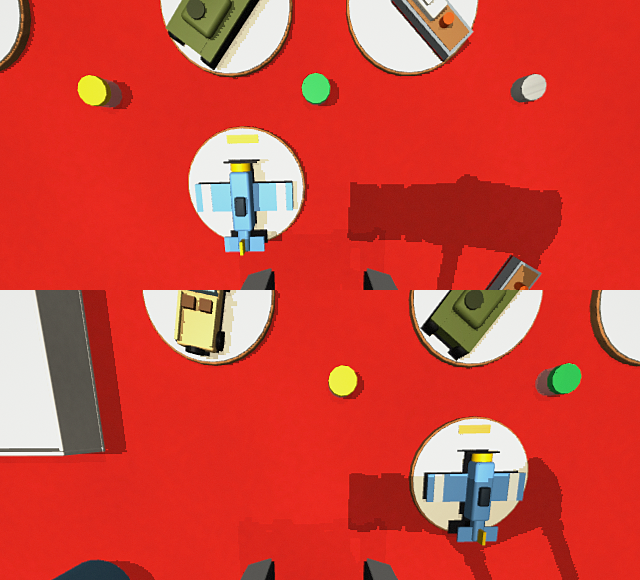

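Run:
```python
from pp import *
ctrl.reach([.53,.22,.24],down(0)); ctrl.hold(.2); a=ctrl.read_camera("wrist")
ctrl.reach([.53,-.1,.24],down(0)); ctrl.hold(.2); b=ctrl.read_camera("wrist")
f=lambda i:cv2.resize(i,None,fx=2,fy=2)
cv2.imwrite("pics/d.png",np.hstack([f(a[60:205,115:255]),f(a[60:205,375:515]),f(b[60:205,235:375])])[:, :800])
print(ctrl.read_state()["time_s"])
```

```text
48.8167
```

View pics/d.png

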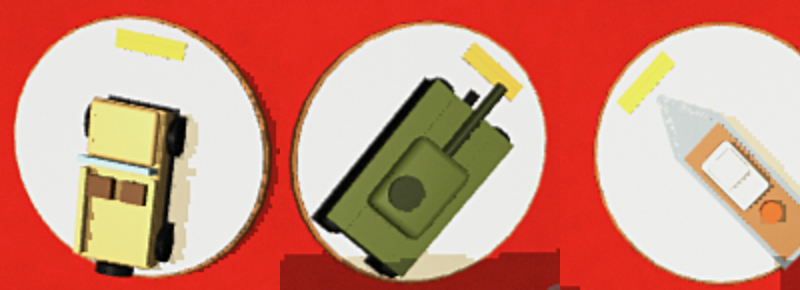

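The jeep, tank and boat all cover their outlines and line up with their plates; handing in.

```bash
python3 -c "
from plant import ctrl
print(ctrl.job_done())"
```

```text
the job is handed in; nothing more can be done
None
```

I stood all four models on their own plinths with noses to the brass plates, left both paint jars where they were, and handed the job in at about 49 s; the close-up pictures look right, but no verdict was returned.

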